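# Clamp the test bar in the specimen clamp

## Task

Push the aluminium test bar along its channel until it is fully home against the end stop of the specimen clamp. Then turn the clamp's T-handle clockwise until you feel the foot bite on the bar, and on by about a twelfth of a turn, so that the bar is held firmly but not overtightened. Let go of everything, and leave the brown bottle and the timer where they are.

Things in the scene. Friction and masses are not known exactly. Their poses are not given: they have to be found in the camera images.
- clamp_base: The specimen clamp, fixed to the worktop: grey base plate 150 x 120 x 16 mm with a bridge over it. Origin: centre of the underside; x runs along the channel towards the end stop, z up. Channel floor 16 mm up, between two steel rails 28 mm apart and 7 mm high. The bridge stands at x = -2 to 32 mm, its columns 76 mm apart, its beam from 73 to 93 mm up; the screw axis is at x = 15, y = 0.
- stop_face (a point): Centre of the face of the end stop, 65 mm along +x from the clamp's origin, 21 mm above the worktop; same axes as the clamp. The bar's far end rests against it when home.
- test_bar: Loose aluminium bar 160 x 26 x 10 mm, about 0.1 kg, lying in the channel, its near end sticking out in front of the clamp. Origin: centre of the underside; x along its length, towards the stop. It starts 25 to 50 mm short of the stop. Fully home, its near end is 95 mm in front (-x) of the clamp's origin, 20 mm ahead of the base plate.
- handle_grip (a point): Middle of the dark T-handle's flat cross bar, on the screw axis, 130 mm above the worktop; the height does not change on turning. x lies along the bar, z up. Bar 10 mm wide, 14 mm high, 88 mm long with end knobs 15 mm across; below its middle a 9 mm stem, with 17 mm of free height between the bar and the collar under it.
- t_handle (a joint): T-handle angle, rad: 0 to 0.3 at the start, limit 5; grows clockwise from above, lowering the foot 6 mm per rad; stays where it is left. The sprung foot meets the bar after 0.45 to 2.5 rad of turning, different each time. Torque: about 0.4 N m running free, from the touch on about 0.4 N m per rad more (0.13 to 0.3 N m more is right: 25 to 50 N on the bar). At a standstill friction hides up to 0.4 N m: compare torques taken in motion or after equal steps.
- ram: Steel ram on the screw axis under the beam, with the sprung brass foot (20 mm across) at its lower end. Origin on the axis, 50 mm above the worktop with the handle at 0, sinking as it turns; it only moves up and down. The foot's underside is 9 to 20 mm below the origin, set differently each time.
- brown_bottle: Brown bottle with black cap, 34 mm across, 66 mm tall, loose bystander. Origin: centre of the underside.
- lab_timer: White timer 62 x 78 x 21 mm, loose bystander. Origin: centre of the underside.

How it is judged (in metres and radians):
On the way:
1. the bar is home against the stop, the foot not yet on it (x of test_bar in the frame of clamp_base above -0.018 m and contact force between ram and test_bar below 1 N), for 0.2 s.
At the end, for the whole second after the job is handed in: The bar is home within 3 mm of the stop and at rest, and the foot presses on it with more than 20 N; at no time did it press with more than 55 N. Bottle and timer have not moved more than 30 mm (x of test_bar in the frame of clamp_base above -0.018 m and contact force between ram and test_bar above 20 N and linear speed of test_bar below 0.01 m/s); the robot touches nothing.
It fails at once if the clamp is overtightened (contact force between ram and test_bar above 55 N).
It fails at once if the brown bottle is disturbed (distance of brown_bottle from where it was at the start of the episode above 0.03 m).
It fails at once if the timer is disturbed (distance of lab_timer from where it was at the start of the episode above 0.03 m).
It also fails if it takes over 69 s, if anything falls off the work surface, if the arm or the gripper's body presses on something with over 40 N, if the wrist force passes 120 N, or if a joint passes its speed limit or range.

## Robot

A 6-joint arm with a two-finger parallel gripper is mounted at the origin on a cart in front of the work surface, level with it; the furniture and walls round the work are solid. World frame = base frame: x ahead of the robot, y to its left, z up, the work surface at z = 0. Lengths are in mm, angles in rad, forces in N, time in s.
With the tool pointing down it reaches from about 275 to 1000 mm from the base axis. Payload 8.4 kg.
Tool frame: the origin (TCP) lies midway between the tips of the shut fingers; the grasp point (between the pads) lies 19 mm behind it; z points along the fingers, y is the direction in which the jaws open and shut (so a half turn about z gives the same grasp; the last joint's range is limited). The gripper opens to 85 mm and grips with 20 to 120 N. Pads are 22 mm wide; open, the fingers measure 114 mm over their backs; the gripper's body (76 mm by 85 mm) begins 54 mm behind the grasp point. The pads swing forward as they close: fully open they stand 13 mm farther back than shut.
Start: joints at [-1.228, 0.353, 1.633, -0, 1.155, -0.002], TCP at [211.254, -588.217, 231.281] pointing down, gripper open.
Joint ranges: [-2.63, 2.63], [-0.92, 2.1], [0.06, 2.66], [-1.3, 4.44], [0, 2.69], [-3.02, 3.02]. Speed limits (rad/s): [2.22, 2.22, 2.79, 3.14, 3.14, 3.14].

## Interface

Orientations are given as [roll, pitch, yaw] about the fixed x, y, z axes, in that order (R = Rz(yaw) Ry(pitch) Rx(roll)).
In Python, from rig import r gives the robot as it stands.
- The arm moves only by the tool play_rows, never from a script. Its argument "moves" is a list of rows, each a list of 3 entries, a list of its own where there are three numbers: the turn, a rotation vector about the tool's x, y, z in degrees, then the shift along the tool's x, y, z in mm, then the opening, from 0 (shut) to 1 (fully open). A call has 1 to 20 rows; each row is the pose to reach, as a shift and turn from the pose measured when the call began, along the tool's axes at that moment; what a row does not reach only later rows make up. A row lasts 1/10 s, in which the tool goes at most 50 mm and 8.59 degrees, less where a joint would pass 70% of its speed; a pose out of reach is approached as far as the arm can. A call with a gripper value outside its range is refused whole. The fingers move at their own pace and stop on an object; "newtons" is the grip in N (left out, the last holds). Time passes only in rows, so rows that repeat a pose let the fingers close. It gives the time, the measured TCP pose, the force and the opening at its end, in the units of the state.
- r.sense(): the state, without advancing time (a new reading comes with each control period).
- r.grab_frame(name): name is "side" or "top" or "wrist"; returns a dict with "color" (400x640x3 uint8, red, green, blue), "K" (3x3 intrinsics, pixels), "rvec" (rotation vector, rad) and "tvec" (3), from world to camera coordinates, as OpenCV has them; the wrist camera has in their place "T_tool_cam" (4x4, takes a point from camera to tool coordinates, whose origin is the TCP and whose axes are the flange's). Camera axes: x right, y down, z forward; pixel columns grow to the right and rows downward; lengths in mm; the calibration is good to about 2 mm. The wrist camera is an equidistant fisheye: a pixel r from the principal point sees the ray r / f radians off the axis. A picture is of the moment at which its call begins: read the wrist's pose just before it. There is no depth.
- r.sign_off(): hands the job in, once; it reports no verdict.
Trained networks look in a picture, given as the dict that the camera call returned (one of the last four; its "shot" number tells which), for a name from the list of things; names that differ only in an ending like _2 or _b are one class to them, and where a whole thing is asked for, a point or a joint stands for the part that bears it (a point fixed in the world has none). Each returns a list of dicts, best first, with "conf" (0 to 1); they miss things now and then, are a little off and sometimes report something else, mostly with a low value. They report only what shows in the picture. A call takes as long as a camera call.
- r.silhouettes(picture, name): "mask" (400x640 bool, what is visible of it) and "location" ([column, row] in pixels, amid what is visible of it).
The state is a dict: "clock": time; "qpos": joint angles; "qvel": joint speeds; "joint_efforts": joint torques, N m; "eef_pos": TCP position; "tcp_rot": TCP orientation; "contact_force": force on the tool from outside, world axes, zero at the start; "wrist_torque": the same for the moment, N m; "opening": opening from 0.0 (shut) to 1.0 (fully open).
Only numpy, scipy, OpenCV 4.12 (cv2) and the standard library are available. Lean on these libraries where they do the work, as an engineer would, in place of code of your own. Each camera call takes 0.05 s, during which the arm holds its last target.

## Working session

There is one attempt and no reset: what is moved stays moved. The work goes in short steps, Python scripts to look and compute and a tool call to move; the robot and the scene stay as the last step left them, time stands still between calls to the robot, and variables do not carry over. Pictures are saved under pics/ and viewed, and the job is handed in when it is done.

Besides the shell and the picture viewer there is one more tool, called after ">>>" in YAML: its name, and indented under it one key for each argument. play_rows: Moves the arm, as the interface text tells. Its arguments: {"type":"object","properties":{"moves":{"type":"array"},"newtons":{"type":"number"}},"required":["moves"]}

```bash
ls; mkdir -p pics
cat > h.py <<'E'
import numpy as np,cv2
from rig import r
def save(p,n): cv2.imwrite('pics/'+n,p['color'][:,:,::-1])
E
python3 - <<'E'
from h import *
s=r.sense(); print(s)
for c in ['side','top','wrist']:
    p=r.grab_frame(c); save(p,c+'0.png'); print(c,p['K'].tolist(),p.get('rvec'),p.get('tvec'),p.get('T_tool_cam'))
    np.savez('pics/'+c+'0.npz',**{k:v for k,v in p.items()})
    if c!='wrist':
      for n in ['clamp_base','test_bar','t_handle','ram','brown_bottle','lab_timer']:
        for d in r.silhouettes(p,n)[:2]:
            ys,xs=np.nonzero(d['mask']); print(c,n,d['conf'],d['location'],xs.min(),xs.max(),ys.min(),ys.max(),len(xs))
            np.save(f'pics/m_{c}_{n}.npy',d['mask']) if d is not None else 0
E
```

```text
pics
{'clock': 0.0, 'qpos': array([-1.22840988e+00,  3.53678487e-01,  1.63416893e+00, -3.40785455e-05,
        1.15516923e+00, -2.41973778e-03]), 'qvel': array([-5.89273785e-05,  2.42601606e-04, -9.87228172e-04,  1.53186747e-03,
        1.09531827e-03,  2.22173159e-03]), 'joint_efforts': array([ 1.89681530e-03, -6.05254769e+01, -3.42069376e+01,  1.71142447e-04,
        9.37520061e-03,  2.23854965e-05]), 'eef_pos': array([ 211.07330055, -587.76089215,  230.52783455]), 'tcp_rot': array([-3.14016859e+00,  2.77118088e-05,  3.44819984e-01]), 'contact_force': array([ 0.90683747, -0.54249605,  0.041237  ]), 'wrist_torque': array([ 0.0088065 ,  0.01312144, -0.0061265 ]), 'opening': 0.9994421610486951}
side [[393.01465390194016, 0.0, 319.1833558010312], [0.0, 393.01465390194016, 200.6348810843228], [0.0, 0.0, 1.0]] [ 0.82047268 -2.48886653  1.21643237] [503.31693998 307.02129774 721.87562231] None
side clamp_base 0.84 [323.3, 215.2] 290 361 171 250 2375
side clamp_base 0.33 [320.8, 188.7] 315 331 171 194 194
side test_bar 0.77 [342.8, 234.9] 319 367 214 254 585
side t_handle 0.68 [322.3, 185.
[... 458 characters left out ...]
 [339.0, 198.7] 307 365 173 238 2284
top test_bar 0.87 [333.2, 230.7] 317 340 202 259 569
top test_bar 0.48 [341.4, 200.7] 308 366 173 238 2385
top t_handle 0.72 [332.3, 231.3] 316 341 201 260 680
top t_handle 0.51 [339.4, 189.2] 327 350 173 205 233
top brown_bottle 0.75 [188.0, 251.8] 181 198 244 258 190
wrist [[309.70691628693146, 0.0, 323.20468844253], [0.0, 309.70691628693146, 199.44905462775515], [0.0, 0.0, 1.0]] None None [[-6.39164532e-04 -9.56016329e-01 -2.93312751e-01  7.33287884e+01]
 [ 9.99999762e-01 -5.34913145e-04 -4.35639699e-04 -5.77758455e-01]
 [ 2.59581820e-04 -2.93312959e-01  9.56016444e-01 -1.43358628e+02]
 [ 0.00000000e+00  0.00000000e+00  0.00000000e+00  1.00000000e+00]]
```

View pics/side0.png

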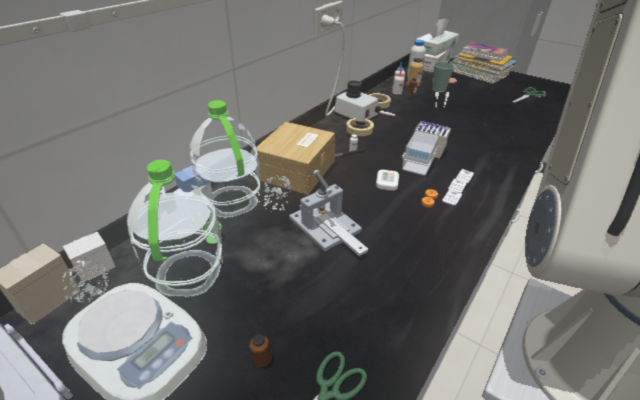

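View pics/top0.png

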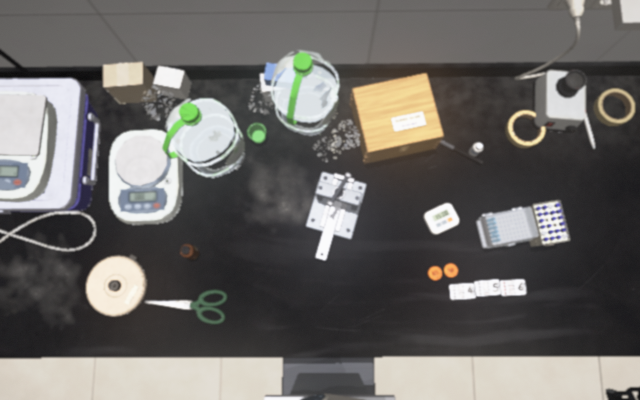

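Run:
```python
import cv2
a=cv2.imread('pics/side0.png')[150:270,270:430];cv2.imwrite('pics/sidec.png',cv2.resize(a,None,fx=5,fy=5,interpolation=cv2.INTER_CUBIC))
a=cv2.imread('pics/top0.png')[160:270,290:400];cv2.imwrite('pics/topc.png',cv2.resize(a,None,fx=5,fy=5,interpolation=cv2.INTER_CUBIC))
```

```text
(no output)
```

View pics/sidec.png

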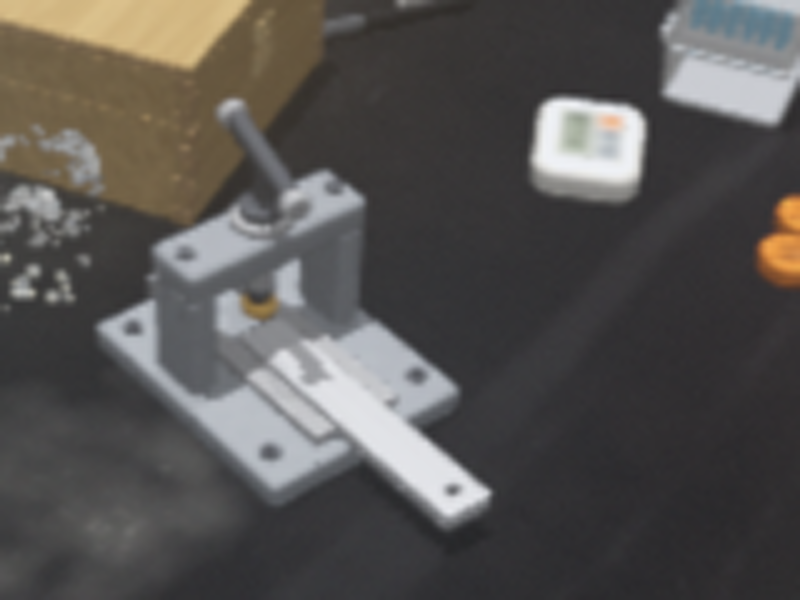

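View pics/topc.png

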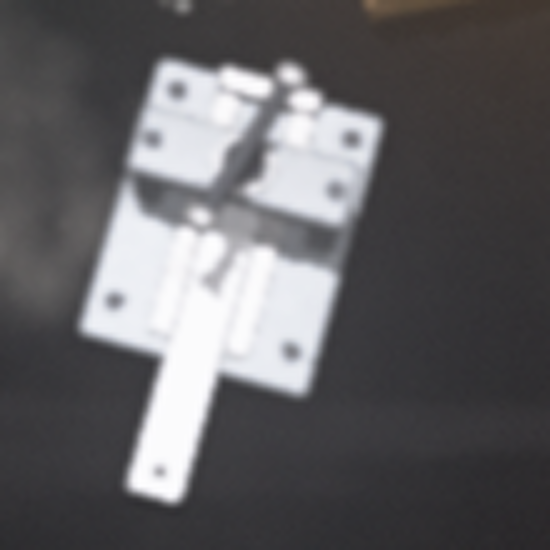

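```bash
cat >> h.py <<'E'
def cam(c):
    d=np.load(f'pics/{c}0.npz'); return d['K'],d['rvec'],d['tvec']
def proj(c,P):
    K,rv,tv=cam(c); return cv2.projectPoints(np.array(P,float).reshape(-1,3),rv,tv,K,None)[0].reshape(-1,2)
def ray(c,uv,z):
    K,rv,tv=cam(c); R=cv2.Rodrigues(rv)[0]; C=-R.T@tv.reshape(3); d=R.T@np.linalg.inv(K)@np.array([*uv,1.]); return C+d*(z-C[2])/d[2]
def rz(a): return np.array([[np.cos(a),-np.sin(a),0],[np.sin(a),np.cos(a),0],[0,0,1]])
E
python3 - <<'E'
from h import *
from scipy.optimize import least_squares
for c in ['side','top']:
    K,rv,tv=cam(c);R=cv2.Rodrigues(rv)[0];print(c,-R.T@tv.reshape(3))
T=lambda u,v:(290+(u+.5)/5-.5,160+(v+.5)/5-.5)
S=lambda u,v:(270+(u+.5)/5-.5,150+(v+.5)/5-.5)
obj=[[75,60,16],[75,-60,16],[-75,-60,16],[-75,60,16]]
tp=np.array([T(163,58),T(385,118),T(310,395),T(80,332)])
so=[[75,60,16],[-75,60,16],[-75,-60,16]]
sp=np.array([S(97,327),S(275,488),S(460,390)])
# handle midpoint, bar near end
for name,use in [('both',3),('top',1),('side',2)]:
    def f(p):
        w=lambda o:(rz(p[2])@np.array(o,float).T).T+[p[0],p[1],0]
        o=[]
        if use&1:o.append((proj('top',w(obj))-tp).ravel())
        if use&2:o.append((proj('side',w(so))-sp).ravel())
        return np.concatenate(o)
    g=ray('top',tp.mean(0),16)
    s=least_squares(f,[g[0],g[1],-.2],x_scale=[10,10,.1]);print(name,s.x,np.degrees(s.x[2]),s.fun.round(2))
    if name=='both':p=s.x
k=lambda a:np.array(a)
print('knobs top',ray('top',T(290,75),130),ray('top',T(200,215),130))
print('knobs side',ray('side',S(232,108),132),ray('side',S(292,198),132))
print('axis',rz(p[2])@[15,0,130]+[p[0],p[1],0])
# bar near end corners z=26
for q,c in [(T(128,490),'top'),(T(180,503),'top'),(S(442,522),'side'),(S(490,493),'side')]:
    w=ray(c,q,26); print('bar local',rz(-p[2])@(w-[p[0],p[1],0]),w)
print('bottle',ray('top',(188,252),30),'timer',ray('top',(441,218),20))
E
```

```text
side [197.83389208 608.2653671  677.91550192]
top [ 371.86168362    8.07575057 1295.97138456]
both [ 6.20706929e+02 -2.19427019e+01 -2.82549446e-01] -16.188890732882566 [-0.45  0.11 -0.21  0.33 -0.5   0.4   0.05  0.22 -0.34 -1.02 -0.05 -0.29
  0.25 -0.99]
top [ 6.21397690e+02 -2.26638857e+01 -2.81904353e-01] -16.151929679019563 [-0.19 -0.14  0.05  0.05 -0.2   0.12  0.34 -0.03]
side [ 6.19053744e+02 -1.99203266e+01 -2.84734685e-01] -16.314095711097327 [-0.32 -0.42 -0.06  0.49  0.38 -0.24]
knobs top [670.9129977  -46.90219044 130.        ] [603.69941526  -3.79448259 130.        ]
knobs side [670.20018216 -48.93692959 132.        ] [603.7819931   -5.74215668 132.        ]
axis [635.11214589 -26.12477552 130.        ]
bar local [-145.93987502   14.09148618   26.        ] [484.48267256  32.27877848  26.        ]
bar local [-145.06765613  -12.67183785   26.        ] [477.85855997   6.33350123  26.        ]
bar local [-146.39921463   19.19157528   26.        ] [485.46347666  37.30470376  26.        ]
bar local [-146.00602243  -11.37252585   26.        ] [477.31965656   7.84291372  26.        ]
bottle [499.85697191 350.7005953   30.        ] timer [ 583.78817012 -287.52496284   20.        ]
```

```bash
cat >> h.py <<'E'
from scipy.spatial.transform import Rotation as Ro
C=np.array([620.9,-22.3]);Y=-0.2825
def loc(x,y,z): return rz(Y)@np.array([x,y,0])+[C[0],C[1],z]
def mv(target,yaw):
    s=r.sense();R=Ro.from_euler('xyz',s['tcp_rot']);G=Ro.from_euler('xyz',[np.pi,0,yaw])
    print('clk',s['clock'],'pos',s['eef_pos'].round(1),'rot',s['tcp_rot'].round(4),'F',s['contact_force'].round(2),'M',s['wrist_torque'].round(3),'op',round(s['opening'],3),'q6',s['qpos'][5].round(3))
    print('  turn',np.degrees((R.inv()*G).as_rotvec()).round(2),'shift',R.inv().apply(np.array(target)-s['eef_pos']).round(1))
E
python3 - <<'E'
from h import *
for n,q in [('jugfar base',(228,205)),('jugfar top',(218,108)),('box corner',(300,192)),('box corner R',(334,160))]: print(n,ray('side',q,0),ray('side',q,200))
print('top jug cap',ray('top',(303,62),220),ray('top',(340,85),100))
mv(loc(-185,0,200),Y+np.pi/2)
E
```

```text
jugfar base [877.17787812  71.124422     0.        ] [676.75644385 229.59282804 200.        ]
jugfar top [1350.72723026 -329.29148964    0.        ] [1010.59831009  -52.69157296  200.        ]
box corner [757.87702644 -94.39754791   0.        ] [592.65197029 112.90348386 200.        ]
box corner R [ 776.5963879  -294.79535595    0.        ] [605.84870794 -28.37255828 200.        ]
top jug cap [913.22547754  55.10733898 220.        ] [910.50470953 -32.67789448 100.        ]
clk 0.75 pos [ 211.3 -588.2  231.3] rot [-3.1416  0.      0.3448] F [-0.18 -0.63 -0.26] M [0.034 0.013 0.02 ] op 0.996 q6 -0.002
  turn [ -0.    -0.   -54.06] shift [ 427.  -502.7   31.3]
```

>>> play_rows:
  moves:
    - [[0,0,-27],[213,-251,10],0]
    - [[0,0,-54],[427,-503,31],0]
    - [[0,0,-54],[427,-503,31],0]
    - [[0,0,-54],[427,-503,31],0]
    - [[0,0,-54],[427,-503,31],0]
    - [[0,0,-54],[427,-503,31],0]
    - [[0,0,-54],[427,-503,31],0]
    - [[0,0,-54],[427,-503,31],0]
    - [[0,0,-54],[427,-503,31],0]
    - [[0,0,-54],[427,-503,31],0]
    - [[0,0,-54],[427,-503,31],0]
    - [[0,0,-54],[427,-503,31],0]
    - [[0,0,-54],[427,-503,31],0]
    - [[0,0,-54],[427,-503,31],0]
    - [[0,0,-54],[427,-503,31],0]
    - [[0,0,-54],[427,-503,31],0]
    - [[0,0,-54],[427,-503,31],0]
  newtons: 60

```text
clock: 2.45
eef_pos: [442.6, 28.2, 200.3]
tcp_rot: [-3.141, 0.0, 1.286]
contact_force: [-0.2, -0.0, -0.0]
opening: -0.001
```

Run:
```python
from h import *
mv(loc(-185,0,14),Y+np.pi/2)
p=r.grab_frame('wrist');save(p,'w1.png')
p=r.grab_frame('side');save(p,'s1.png')
```

```text
clk 2.45 pos [442.6  28.2 200.3] rot [-3.1414e+00  5.0000e-04  1.2858e+00] F [-0.2  -0.03 -0.01] M [-0.013  0.006 -0.032] op -0.001 q6 0.346
  turn [-0.01  0.03 -0.14] shift [  1.3   0.4 186.3]
```

View pics/w1.png

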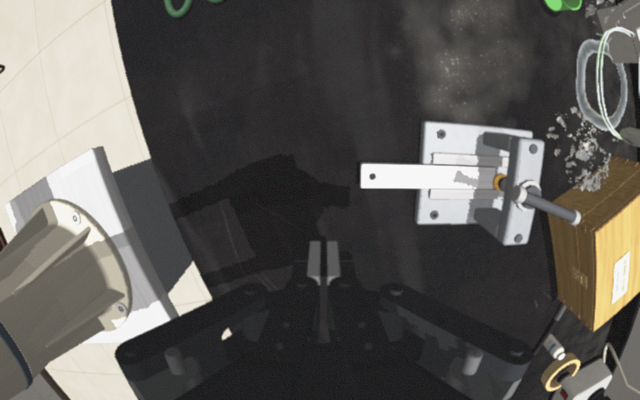

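View pics/s1.png

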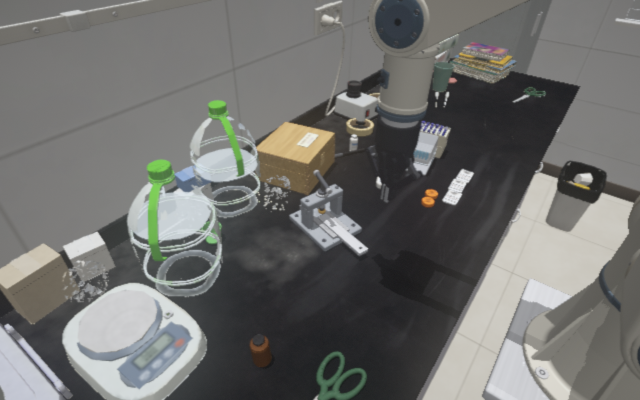

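```bash
cat >> h.py <<'E'
KW=np.array([309.707,323.205,199.449])
TC=np.array([[-6.39164532e-04,-9.56016329e-01,-2.93312751e-01,7.33287884e+01],[9.99999762e-01,-5.34913145e-04,-4.35639699e-04,-5.77758455e-01],[2.59581820e-04,-2.93312959e-01,9.56016444e-01,-1.43358628e+02],[0,0,0,1]])
def wray(uv,z,pos,rot):
    d=np.array(uv)-KW[1:];rr=np.hypot(*d);th=rr/KW[0]
    v=np.array([np.sin(th)*d[0]/rr,np.sin(th)*d[1]/rr,np.cos(th)])
    R=Ro.from_euler('xyz',rot).as_matrix();o=R@TC[:3,3]+pos;w=R@TC[:3,:3]@v
    return o+w*(z-o[2])/w[2]
def tolocal(w): return rz(-Y)@(np.array(w)-[C[0],C[1],0])
E
python3 - <<'E'
from h import *
print(proj('side',[442,28,200]))
P=[442.6,28.2,200.3];A=[-3.1414,.0005,1.2858]
for n,uv,z in [('barL',(361,164),26),('barR',(361,189),26),('plate nl',(423,123),16),('plate nr',(418,221),16),('plate fl',(531,131),16),('knob far',(576,217),131)]: print(n,tolocal(wray(uv,z,P,A)).round(1))
E
```

```text
[[386.3234561 199.3682346]]
barL [-146.5   13.2   26. ]
barR [-145.7  -13.9   26. ]
plate nl [-77.6  57.9  16. ]
plate nr [-75.3 -55.2  16. ]
plate fl [70.8 59.2 16. ]
knob far [ 56.3 -11.5 131. ]
```

>>> play_rows:
  moves:
    - [[0,0,0],[1.3,0,45],0]
    - [[0,0,0],[1.3,0,90],0]
    - [[0,0,0],[1.3,0,135],0]
    - [[0,0,0],[1.3,0,170],0]
    - [[0,0,0],[1.3,0,186],0]
    - [[0,0,0],[1.3,0,186],0]
    - [[0,0,0],[1.3,0,186],0]

```text
clock: 3.25
eef_pos: [443.3, 28.8, 14.7]
tcp_rot: [-3.141, 0.0, 1.284]
contact_force: [0.3, 0.3, 0.4]
opening: -0.003
```

Run:
```python
from h import *
mv(loc(-125,0,14),Y+np.pi/2)
p=r.grab_frame('wrist');save(p,'w2.png')
```

```text
clk 3.25 pos [443.3  28.8  14.7] rot [-3.1414e+00  3.0000e-04  1.2840e+00] F [0.29 0.3  0.38] M [ 0.039  0.003 -0.014] op -0.003 q6 0.349
  turn [-0.01  0.02 -0.25] shift [ 0.7 59.8  0.7]
```

View pics/w2.png

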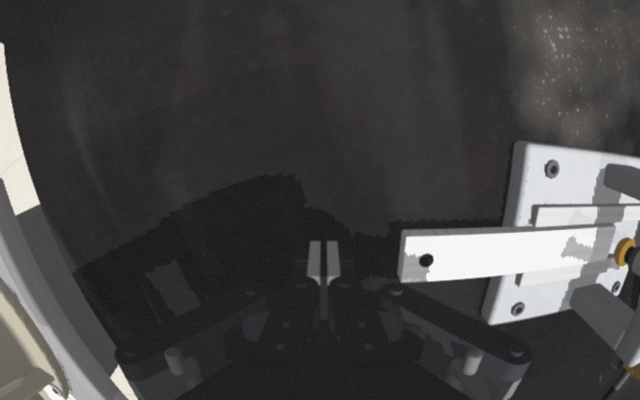

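>>> play_rows:
  moves:
    - [[0,0,0],[0.7,12,0],0]
    - [[0,0,0],[0.7,20,0],0]
    - [[0,0,0],[0.7,25,0],0]
    - [[0,0,0],[0.7,30,0],0]
    - [[0,0,0],[0.7,35,0],0]
    - [[0,0,0],[0.7,40,0],0]
    - [[0,0,0],[0.7,45,0],0]
    - [[0,0,0],[0.7,50,0],0]
    - [[0,0,0],[0.7,55,0],0]
    - [[0,0,0],[0.7,60,0],0]
    - [[0,0,0],[0.7,64,0],0]
    - [[0,0,0],[0.7,66,0],0]
    - [[0,0,0],[0.7,68,0],0]
    - [[0,0,0],[0.7,68,0],0]

```text
clock: 4.7
eef_pos: [509.4, 10.4, 15.4]
tcp_rot: [3.14, -0.0, 1.284]
contact_force: [-1.4, 0.5, 2.2]
opening: 0.001
```

Run:
```python
from h import *
mv(loc(-107,0,14),Y+np.pi/2)
print(tolocal(r.sense()['eef_pos']))
p=r.grab_frame('wrist');save(p,'w3.png')
```

```text
clk 4.7 pos [509.4  10.4  15.4] rot [ 3.1402e+00 -2.0000e-04  1.2842e+00] F [-1.37  0.47  2.2 ] M [ 0.044  0.133 -0.016] op 0.001 q6 0.304
  turn [ 0.08 -0.01 -0.23] shift [-0.3  9.2  1.4]
[-116.15128608    0.28785168   15.37487716]
```

View pics/w3.png

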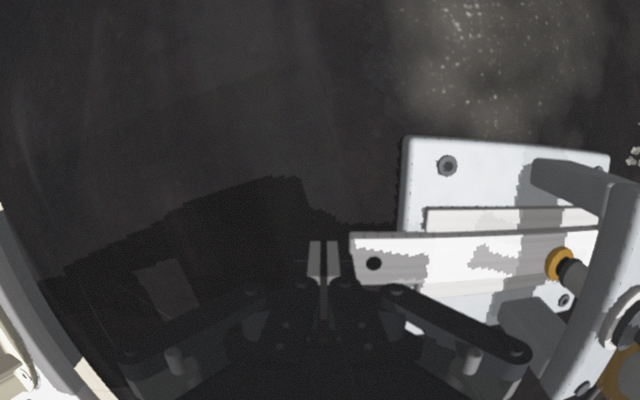

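>>> play_rows:
  moves:
    - [[0,0,0],[0,1.5,1],0]
    - [[0,0,0],[0,3,1],0]
    - [[0,0,0],[0,4.5,1],0]
    - [[0,0,0],[0,6,1],0]

```text
clock: 5.15
eef_pos: [515.1, 8.7, 14.4]
tcp_rot: [3.141, -0.0, 1.284]
contact_force: [-3.2, 0.6, 4.3]
opening: 0.001
```

>>> play_rows:
  moves:
    - [[0,0,0],[0,1,0],0]
    - [[0,0,0],[0,2,0],0]

```text
clock: 5.35
eef_pos: [516.6, 8.1, 14.4]
tcp_rot: [3.141, 0.0, 1.284]
contact_force: [-6.2, 2.7, 5.8]
opening: -0.001
```

>>> play_rows:
  moves:
    - [[0,0,0],[0,1,0],0]
    - [[0,0,0],[0,2,0],0]

```text
clock: 5.55
eef_pos: [516.8, 7.9, 14.2]
tcp_rot: [-3.138, 0.0, 1.284]
contact_force: [-10.8, 5.5, 10.7]
opening: 0.001
```

Run:
```python
from h import *
mv(loc(-107,0,14),Y+np.pi/2)
s=r.sense();print(tolocal(s['eef_pos']))
p=r.grab_frame('wrist');save(p,'w4.png')
for n in['test_bar','ram']:
  for d in r.silhouettes(p,n)[:1]:
    ys,xs=np.nonzero(d['mask']);print(n,d['conf'],d['location'],xs.min(),xs.max(),ys.min(),ys.max())
```

```text
clk 5.55 pos [516.8   7.9  14.2] rot [-3.1383e+00  5.0000e-04  1.2839e+00] F [-10.84   5.54  10.7 ] M [0.909 1.563 0.007] op 0.001 q6 0.298
  turn [-0.19  0.03 -0.25] shift [-0.   1.4  0.2]
[-1.08373169e+02  2.18848950e-02  1.41942513e+01]
test_bar 0.75 [455.5, 256.2] 348 592 227 285
ram 0.93 [557.2, 271.5] 536 579 248 300
```

View pics/w4.png

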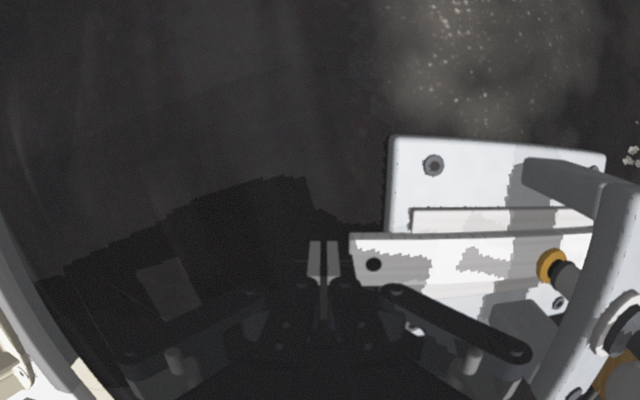

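>>> play_rows:
  moves:
    - [[0,0,0],[0,2,0],0]
    - [[0,0,0],[0,3,0],0]
    - [[0,0,0],[0,3,0],0]

```text
clock: 6.0
eef_pos: [516.8, 7.9, 14.1]
tcp_rot: [-3.133, 0.001, 1.284]
contact_force: [-13.1, 7.6, 14.0]
opening: -0.005
```

Run:
```python
from h import *
mv(loc(-107,0,14),Y+np.pi/2)
P=[516.8,7.9,14.2];A=[-3.1383,.0005,1.2839]
for n,uv,z in [('bar',(349,235),26),('plate nl',(390,136),16)]: print(n,tolocal(wray(uv,z,P,A)).round(1))
print(tolocal(r.sense()['eef_pos']))
p=r.grab_frame('top');save(p,'t5.png')
a=p['color'][160:270,290:400,::-1];cv2.imwrite('pics/t5c.png',cv2.resize(a,None,fx=5,fy=5,interpolation=cv2.INTER_CUBIC))
p=r.grab_frame('side')
a=p['color'][150:270,270:430,::-1];cv2.imwrite('pics/s5c.png',cv2.resize(a,None,fx=5,fy=5,interpolation=cv2.INTER_CUBIC))
```

```text
clk 6.0 pos [516.8   7.9  14.1] rot [-3.1329e+00  1.1000e-03  1.2836e+00] F [-13.08   7.64  13.99] M [1.166 1.858 0.088] op -0.005 q6 0.297
  turn [-0.5   0.06 -0.27] shift [0.  1.4 0.1]
bar [-97.   15.7  26. ]
plate nl [-77.9  60.5  16. ]
[-1.08353792e+02 -2.69051627e-02  1.40928451e+01]
```

View pics/t5c.png

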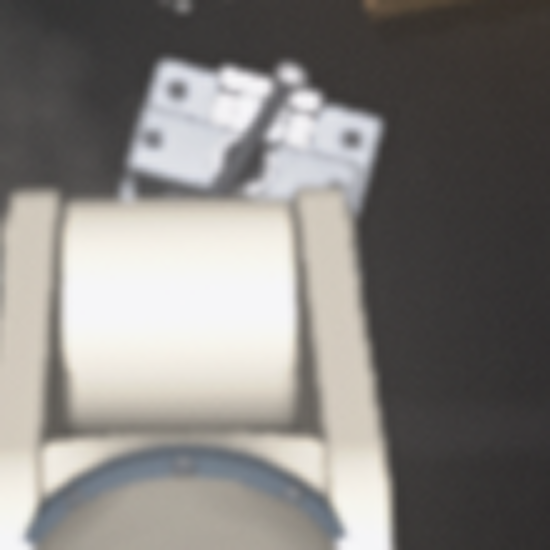

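View pics/s5c.png

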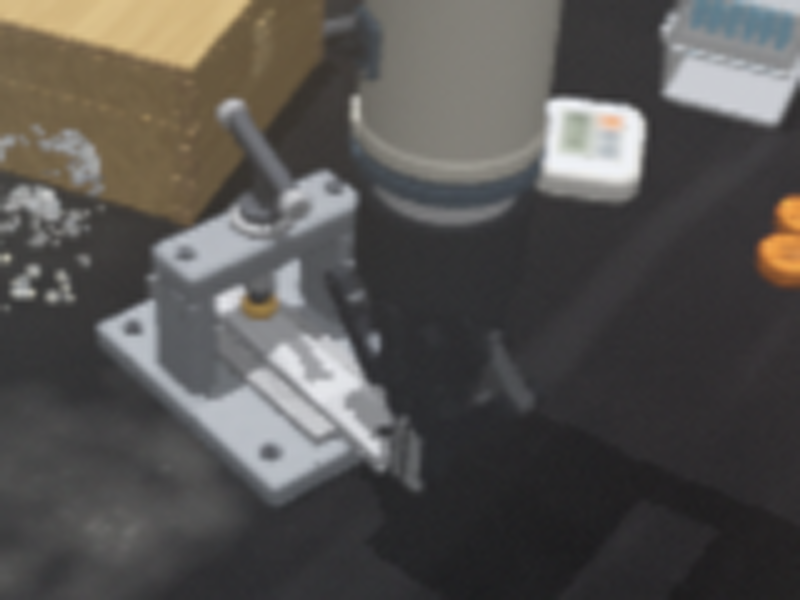

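>>> play_rows:
  moves:
    - [[0,0,0],[0,-8,0],0]
    - [[0,0,0],[0,-20,0],0]
    - [[0,0,0],[0,-30,-20],0]
    - [[0,0,-8],[0,-30,-70],0.5]
    - [[0,0,-16],[0,-30,-120],0.5]
    - [[0,0,-24],[0,-30,-160],0.5]
    - [[0,0,-32],[0,-30,-186],0.5]
    - [[0,0,-40],[0,-30,-186],0.5]
    - [[0,0,-48],[0,-30,-186],0.5]
    - [[0,0,-56],[0,-30,-186],0.5]
    - [[0,0,-64],[0,-30,-186],0.5]
    - [[0,0,-73.7],[0,-30,-186],0.5]
    - [[0,0,-73.7],[0,-30,-186],0.5]
    - [[0,0,-73.7],[0,-30,-186],0.5]

```text
clock: 7.5
eef_pos: [489.5, 16.1, 200.3]
tcp_rot: [-3.138, -0.008, 2.567]
contact_force: [0.4, -1.1, -0.1]
opening: 0.5
```

Run:
```python
from h import *
mv([636.2,-26.2,200],2.571)
for c in ['wrist','top','side']:
    s=r.sense();p=r.grab_frame(c);save(p,c+'6.png');np.savez(f'pics/{c}6.npz',c=p['color'])
    if c=='wrist':print(s['eef_pos'],s['tcp_rot'])
    if c!='wrist':
      a=p['color'][(150 if c=='side' else 160):270,(270 if c=='side' else 290):(430 if c=='side' else 400),::-1];cv2.imwrite(f'pics/{c}6c.png',cv2.resize(a,None,fx=5,fy=5,interpolation=cv2.INTER_CUBIC))
```

```text
clk 7.5 pos [489.5  16.1 200.3] rot [-3.1382 -0.0076  2.5666] F [ 0.42 -1.06 -0.12] M [ 0.027 -0.02  -0.042] op 0.5 q6 -0.968
  turn [-0.19 -0.43 -0.25] shift [-146.1   44.2   -1. ]
[489.54041623  16.11439343 200.25420188] [-3.13822714 -0.00757792  2.56662222]
```

View pics/wrist6.png

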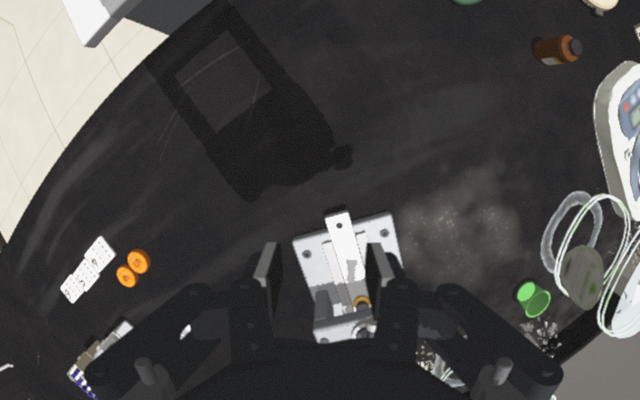

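View pics/top6c.png

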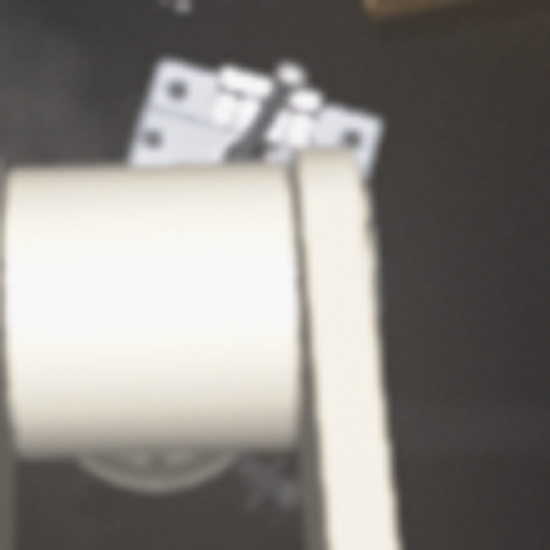

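View pics/side6c.png

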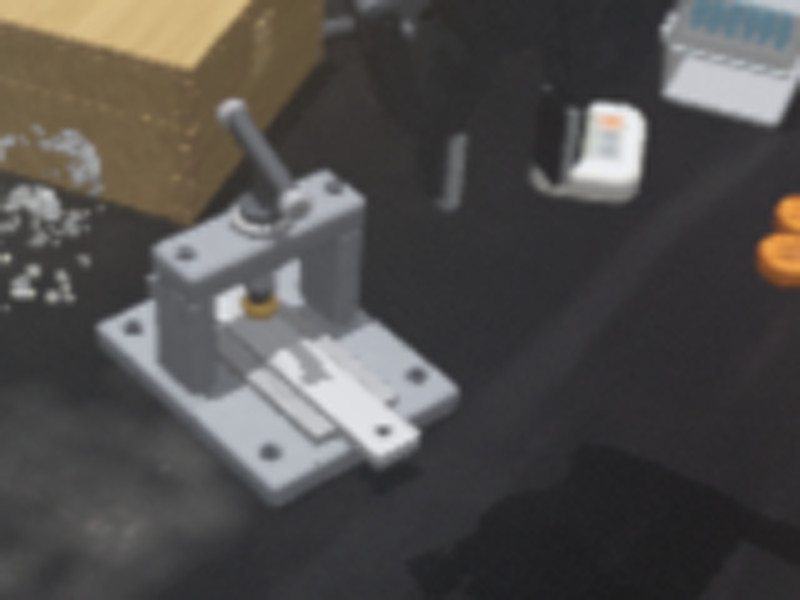

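Run:
```python
from h import *
S=lambda u,v:(270+(u+.5)/5-.5,150+(v+.5)/5-.5)
for q in [(372,465),(420,440)]: print(tolocal(ray('side',S(*q),26)))
for z in [26,30,34,38,42]:
    th=np.linspace(0,2*np.pi,60); P=np.c_[636+10*np.cos(th),-26+10*np.sin(th),0*th+z]
    q=proj('side',P); print(z,((q-[270,150]+.5)*5-.5)[:,1].max().round(1),((q-[270,150]+.5)*5-.5)[:,0].mean().round(1))
```

```text
[-99.26203884  20.97960508  26.        ]
[-100.10318264   -8.67804409   26.        ]
26 334.9 255.8
30 329.0 256.0
34 323.0 256.2
38 316.9 256.4
42 310.9 256.6
```

Run:
```python
import cv2,numpy as np
a=cv2.imread('pics/side0.png')[225:265,325:375];b=cv2.imread('pics/side6.png')[215:255,315:365]
f=lambda a:cv2.resize(a,None,fx=8,fy=8,interpolation=cv2.INTER_NEAREST)
cv2.imwrite('pics/cmp.png',np.hstack([f(a),f(b)])[:600,:800])
```

```text
(no output)
```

View pics/cmp.png

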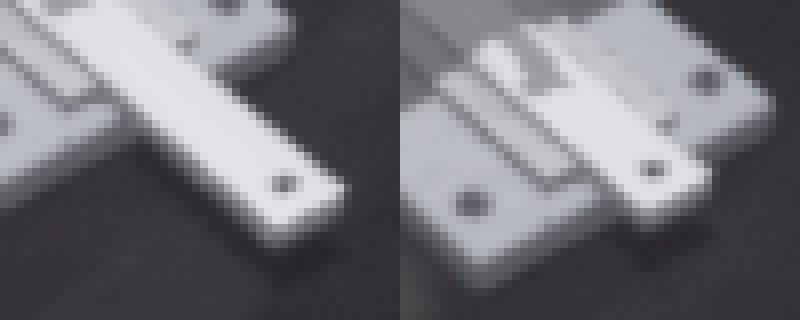

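Run:
```python
from h import *
for n,a,b in [('hole',(360.6,247.9),(346.5,236.2)),('L',(358.1,253.5),(345,241.2)),('R',(367.9,248.4),(353.8,236.3))]:
    A=tolocal(ray('side',(a[0]-.5,a[1]-.5),26));B=tolocal(ray('side',(b[0]-.5,b[1]-.5),26));print(n,A.round(1),B.round(1),(B-A).round(1))
# rail/plate front edges in same image for bias: plate near-left top corner
```

```text
hole [-133.9    1.2   26. ] [-84.2   1.6  26. ] [49.7  0.4  0. ]
L [-143.8   18.1   26. ] [-95.1  15.8  26. ] [48.7 -2.3  0. ]
R [-145.3  -11.4   26. ] [-95.  -12.3  26. ] [50.3 -0.9  0. ]
```

>>> play_rows:
  moves:
    - [[-0.2,-0.4,-0.3],[-48,15,-1],0.5]
    - [[-0.2,-0.4,-0.3],[-97,29,-1],0.5]
    - [[-0.2,-0.4,-0.3],[-146,44.2,-1],0.5]
    - [[-0.2,-0.4,-0.3],[-146,44.2,-1],0.5]
    - [[-0.2,-0.4,-0.3],[-146,44.2,-1],0.5]
    - [[-0.2,-0.4,-0.3],[-146,44.2,-1],0.5]

```text
clock: 8.25
eef_pos: [635.0, -25.9, 199.5]
tcp_rot: [-3.141, -0.002, 2.572]
contact_force: [-0.5, -0.3, -0.5]
opening: 0.498
```

Run:
```python
from h import *
mv([636.2,-26.2,112],2.571)
for c in ['wrist','top']:
    p=r.grab_frame(c);save(p,c+'7.png')
```

```text
clk 8.25 pos [635.  -25.9 199.5] rot [-3.1409e+00 -2.3000e-03  2.5715e+00] F [-0.53 -0.31 -0.52] M [ 0.006  0.056 -0.01 ] op 0.498 q6 -1.044
  turn [-0.04 -0.13  0.03] shift [-1.4  0.4 87.5]
```

View pics/wrist7.png

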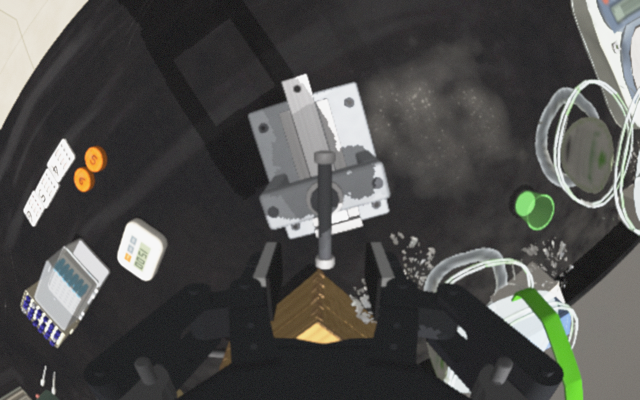

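Run:
```python
from h import *
P=[635,-25.9,199.5];A=[-3.1409,-.0023,2.5715]
a=wray((323.5,158),131,P,A);b=wray((325,262),131,P,A);print(a,b,(a+b)/2,np.degrees(np.arctan2(a[1]-b[1],a[0]-b[0])), np.hypot(*(a-b)[:2]))
```

```text
[602.36754424  -5.57170504 131.        ] [670.79029723 -48.09107266 131.        ] [636.57892074 -26.83138885 131.        ] 148.1422947109183 80.55786584711328
```

>>> play_rows:
  moves:
    - [[0,0,-0.4],[-1.5,0.8,40],0.5]
    - [[0,0,-0.4],[-1.5,0.8,70],0.5]
    - [[0,0,-0.4],[-1.5,0.8,87],0.5]
    - [[0,0,-0.4],[-1.5,0.8,87],0.5]
    - [[0,0,-0.4],[-1.5,0.8,87],0.5]

```text
clock: 8.85
eef_pos: [636.4, -25.5, 113.9]
tcp_rot: [-3.142, -0.001, 2.579]
contact_force: [1.3, 0.0, 0.1]
opening: 0.499
```

Run:
```python
from h import *
mv([636.5,-26.5,112],2.578)
p=r.grab_frame('wrist');save(p,'w8.png')
```

```text
clk 8.85 pos [636.4 -25.5 113.9] rot [-3.1415e+00 -1.2000e-03  2.5794e+00] F [1.35 0.02 0.09] M [ 0.006 -0.021  0.041] op 0.499 q6 -1.052
  turn [-0.   -0.07  0.08] shift [-0.6 -0.8  1.9]
```

View pics/w8.png

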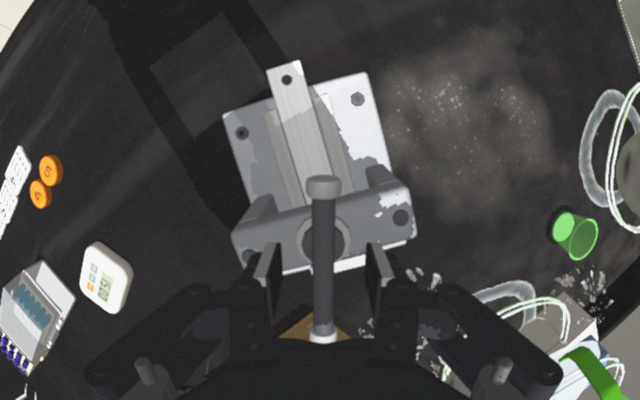

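Handle bar (columns ~313–332) lies centred between the open pads. Close gently.

>>> play_rows:
  moves:
    - [[0,0,0],[-0.3,-0.4,1],0.3]
    - [[0,0,0],[-0.3,-0.4,1],0.15]
    - [[0,0,0],[-0.3,-0.4,1],0]
    - [[0,0,0],[-0.3,-0.4,1],0]
    - [[0,0,0],[-0.3,-0.4,1],0]
    - [[0,0,0],[-0.3,-0.4,1],0]
  newtons: 60

```text
clock: 9.5
eef_pos: [637.6, -26.5, 115.0]
tcp_rot: [3.14, 0.002, 2.579]
contact_force: [-2.4, -1.9, 7.2]
opening: 0.104
```

Run:
```python
from h import *
mv([636.5,-26.5,113],2.578)
```

```text
clk 9.5 pos [637.6 -26.5 115. ] rot [3.1405e+00 1.5000e-03 2.5792e+00] F [-2.4  -1.9   7.17] M [-0.209  0.313 -0.074] op 0.104 q6 -1.052
  turn [0.06 0.09 0.07] shift [ 0.9 -0.6  2. ]
```

>>> play_rows:
  moves:
    - [[0,0,4],[0,0,-1],0]
    - [[0,0,8],[0,0,-1],0]
    - [[0,0,12],[0,0,-1],0]
    - [[0,0,16],[0,0,-1],0]

```text
clock: 9.9
eef_pos: [637.0, -27.1, 115.1]
tcp_rot: [-3.141, 0.001, 2.298]
contact_force: [0.7, -2.8, -9.1]
opening: 0.101
```

```bash
cat > m.py <<'E'
from h import *
s=r.sense();yaw=s['tcp_rot'][2];d=(2.579-yaw)%(2*np.pi)
print('clk',s['clock'],'pos',s['eef_pos'].round(1),'rot',s['tcp_rot'].round(3),'turned %.3f rad %.1f deg'%(d,np.degrees(d)),'F',s['contact_force'].round(1),'M',s['wrist_torque'].round(3),'q6',s['qpos'][5].round(3),'qv6',s['qvel'][5].round(3),'eff',s['joint_efforts'][5].round(3),'op',round(s['opening'],3))
E
python3 m.py
```

```text
clk 9.9 pos [637.  -27.1 115.1] rot [-3.141e+00  1.000e-03  2.298e+00] turned 0.281 rad 16.1 deg F [ 0.7 -2.8 -9.1] M [-0.58  -0.246  0.39 ] q6 -0.771 qv6 0.694 eff -0.743 op 0.101
```

>>> play_rows:
  moves:
    - [[0,0,4],[0,0,0.4],0]
    - [[0,0,8],[0,0,0.4],0]
    - [[0,0,12],[0,0,0.4],0]
    - [[0,0,16],[0,0,0.4],0]

```text
clock: 10.3
eef_pos: [636.4, -27.6, 115.0]
tcp_rot: [-3.14, 0.002, 2.017]
contact_force: [-3.9, -3.0, 2.3]
opening: 0.109
```

```bash
python3 m.py
```

```text
clk 10.3 pos [636.4 -27.6 115. ] rot [-3.140e+00  2.000e-03  2.017e+00] turned 0.562 rad 32.2 deg F [-3.9 -3.   2.3] M [-0.429  0.524  0.469] q6 -0.489 qv6 0.693 eff -0.735 op 0.109
```

>>> play_rows:
  moves:
    - [[0,0,4],[0,0,0],0]
    - [[0,0,8],[0,0,0],0]
    - [[0,0,12],[0,0,0],0]
    - [[0,0,16],[0,0,0],0]

```text
clock: 10.7
eef_pos: [635.5, -27.9, 115.0]
tcp_rot: [-3.139, 0.002, 1.735]
contact_force: [-3.3, -1.7, -0.8]
opening: 0.104
```

```bash
python3 m.py
```

```text
clk 10.7 pos [635.5 -27.9 115. ] rot [-3.139e+00  2.000e-03  1.735e+00] turned 0.844 rad 48.3 deg F [-3.3 -1.7 -0.8] M [-0.14   0.475  0.385] q6 -0.208 qv6 0.692 eff -0.738 op 0.104
```

>>> play_rows:
  moves:
    - [[0,0,4],[0,0,0],0]
    - [[0,0,8],[0,0,0],0]
    - [[0,0,12],[0,0,0],0]
    - [[0,0,16],[0,0,0],0]

```text
clock: 11.1
eef_pos: [634.6, -28.0, 115.0]
tcp_rot: [-3.138, 0.003, 1.454]
contact_force: [-3.5, -0.6, 0.1]
opening: 0.1
```

```bash
python3 m.py
```

```text
clk 11.1 pos [634.6 -28.  115. ] rot [-3.138e+00  3.000e-03  1.454e+00] turned 1.125 rad 64.5 deg F [-3.5 -0.6  0.1] M [0.049 0.425 0.426] q6 0.074 qv6 0.693 eff -0.738 op 0.1
```

>>> play_rows:
  moves:
    - [[0,0,4],[0,0,0],0]
    - [[0,0,8],[0,0,0],0]
    - [[0,0,12],[0,0,0],0]

```text
clock: 11.4
eef_pos: [634.0, -27.8, 115.0]
tcp_rot: [-3.138, 0.004, 1.242]
contact_force: [-1.7, 1.1, -0.7]
opening: 0.1
```

```bash
python3 m.py
```

```text
clk 11.4 pos [634.  -27.8 115. ] rot [-3.138  0.004  1.242] turned 1.337 rad 76.6 deg F [-1.7  1.1 -0.7] M [0.133 0.3   0.405] q6 0.286 qv6 0.694 eff -0.737 op 0.1
```

>>> play_rows:
  moves:
    - [[0,0,4],[0,0,0],0]
    - [[0,0,8],[0,0,0],0]
    - [[0,0,12],[0,0,0],0]

```text
clock: 11.7
eef_pos: [633.4, -27.6, 115.0]
tcp_rot: [-3.138, 0.005, 1.031]
contact_force: [-2.1, 2.5, -1.1]
opening: 0.097
```

```bash
python3 m.py
```

```text
clk 11.7 pos [633.4 -27.6 115. ] rot [-3.138  0.005  1.031] turned 1.548 rad 88.7 deg F [-2.1  2.5 -1.1] M [0.283 0.245 0.397] q6 0.498 qv6 0.693 eff -0.737 op 0.097
```

>>> play_rows:
  moves:
    - [[0,0,4],[0,0,0],0]
    - [[0,0,8],[0,0,0],0]

```text
clock: 11.9
eef_pos: [633.0, -27.3, 115.0]
tcp_rot: [-3.138, 0.006, 0.889]
contact_force: [-1.2, 1.8, -2.2]
opening: 0.104
```

```bash
python3 m.py
```

```text
clk 11.9 pos [633.  -27.3 115. ] rot [-3.138  0.006  0.889] turned 1.690 rad 96.8 deg F [-1.2  1.8 -2.2] M [0.351 0.063 0.45 ] q6 0.64 qv6 0.692 eff -0.66 op 0.104
```

>>> play_rows:
  moves:
    - [[0,0,4],[0,0,0],0]
    - [[0,0,8],[0,0,0],0]

```text
clock: 12.1
eef_pos: [632.7, -27.1, 115.1]
tcp_rot: [-3.138, 0.007, 0.747]
contact_force: [-0.8, 2.0, -2.8]
opening: 0.105
```

```bash
python3 m.py
```

```text
clk 12.1 pos [632.7 -27.1 115.1] rot [-3.138  0.007  0.747] turned 1.832 rad 105.0 deg F [-0.8  2.  -2.8] M [0.362 0.036 0.503] q6 0.782 qv6 0.689 eff -0.604 op 0.105
```

>>> play_rows:
  moves:
    - [[0,0,4],[0,0,0],0]
    - [[0,0,8],[0,0,0],0]

```text
clock: 12.3
eef_pos: [632.4, -26.7, 115.1]
tcp_rot: [-3.139, 0.007, 0.606]
contact_force: [-0.9, 2.6, -2.8]
opening: 0.104
```

```bash
python3 m.py
```

```text
clk 12.3 pos [632.4 -26.7 115.1] rot [-3.139  0.007  0.606] turned 1.973 rad 113.1 deg F [-0.9  2.6 -2.8] M [ 0.41  -0.039  0.591] q6 0.923 qv6 0.692 eff -0.551 op 0.104
```

>>> play_rows:
  moves:
    - [[0,0,3],[0,0,0],0]
    - [[0,0,6],[0,0,0],0]

```text
clock: 12.5
eef_pos: [632.2, -26.4, 115.0]
tcp_rot: [-3.139, 0.008, 0.499]
contact_force: [0.3, 2.6, -3.4]
opening: 0.101
```

```bash
python3 m.py
```

```text
clk 12.5 pos [632.2 -26.4 115. ] rot [-3.139  0.008  0.499] turned 2.080 rad 119.1 deg F [ 0.3  2.6 -3.4] M [ 0.386 -0.081  0.573] q6 1.03 qv6 0.515 eff -0.207 op 0.101
```

>>> play_rows:
  moves:
    - [[0,0,0],[0,0,0],0]
    - [[0,0,0],[0,0,0],0]

```text
clock: 12.7
eef_pos: [632.2, -26.4, 115.1]
tcp_rot: [-3.139, 0.008, 0.501]
contact_force: [0.4, -0.3, -3.7]
opening: 0.103
```

```bash
python3 m.py
python3 - <<'E'
from h import *
p=r.grab_frame('side');save(p,'s9.png')
a=p['color'][150:270,270:430,::-1];cv2.imwrite('pics/s9c.png',cv2.resize(a,None,fx=5,fy=5,interpolation=cv2.INTER_CUBIC))
E
```

```text
clk 12.7 pos [632.2 -26.4 115.1] rot [-3.139  0.008  0.501] turned 2.078 rad 119.1 deg F [ 0.4 -0.3 -3.7] M [ 0.116 -0.239  0.33 ] q6 1.028 qv6 -0.001 eff 0.4 op 0.103
```

View pics/s9c.png

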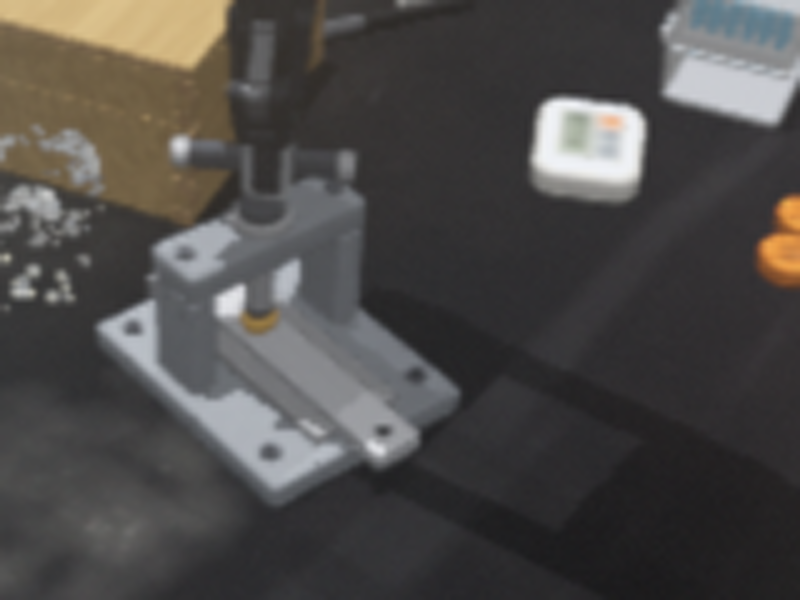

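>>> play_rows:
  moves:
    - [[0,0,0],[0,0,0],0.4]
    - [[0,0,0],[0,0,0],0.4]
    - [[0,0,0],[0,0,0],0.4]
    - [[0,0,0],[0,0,0],0.4]
    - [[0,0,0],[0,0,-30],0.4]
    - [[0,0,0],[0,0,-70],0.4]
    - [[0,0,0],[0,0,-110],0.4]
    - [[0,0,0],[0,0,-110],0.4]
    - [[0,0,0],[0,0,-110],0.4]

```text
clock: 13.65
eef_pos: [633.6, -26.2, 226.2]
tcp_rot: [-3.141, 0.006, 0.501]
contact_force: [-0.7, 0.4, 0.3]
opening: 0.399
```

```bash
python3 m.py
python3 - <<'E'
from h import *
s=r.sense();p=r.grab_frame('wrist');save(p,'w10.png');np.savez('pics/w10.npz',P=s['eef_pos'],A=s['tcp_rot']);print(s['eef_pos'],s['tcp_rot'])
p=r.grab_frame('side');save(p,'s10.png')
a=p['color'][150:270,270:430,::-1];cv2.imwrite('pics/s10c.png',cv2.resize(a,None,fx=5,fy=5,interpolation=cv2.INTER_CUBIC))
E
```

```text
clk 13.65 pos [633.6 -26.2 226.2] rot [-3.141  0.006  0.501] turned 2.078 rad 119.1 deg F [-0.7  0.4  0.3] M [ 0.039  0.011 -0.009] q6 1.028 qv6 0.001 eff -0.0 op 0.399
[633.56284111 -26.22645251 226.19291276] [-3.14056922  0.00554008  0.50097432]
```

View pics/w10.png

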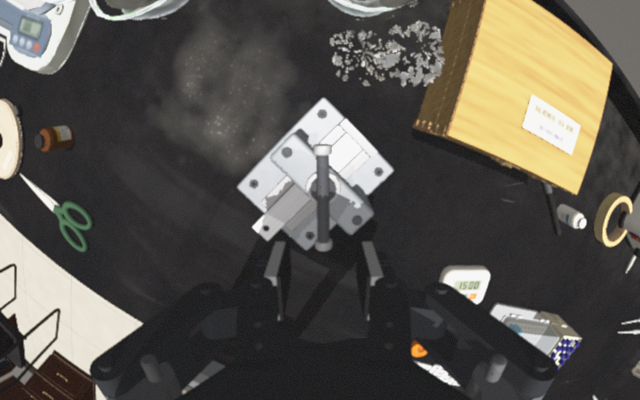

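View pics/s10c.png

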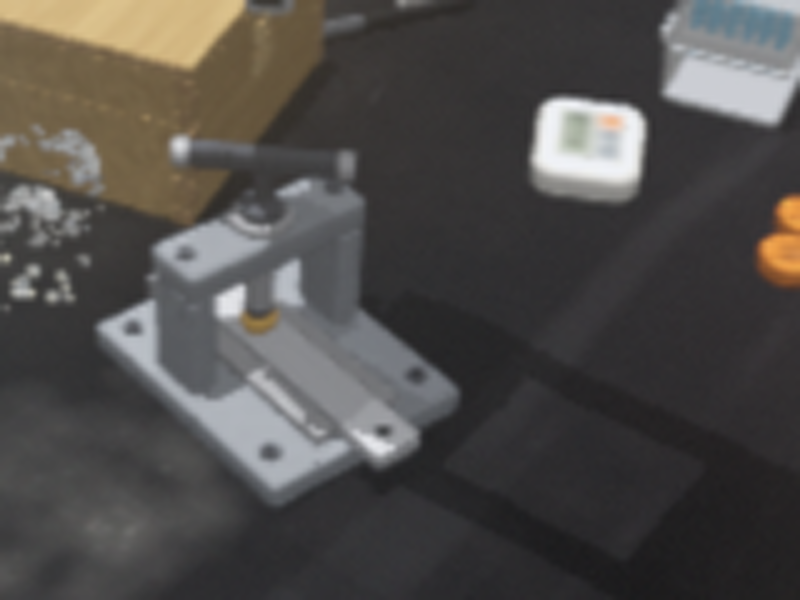

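Run:
```python
from h import *
print(r.sign_off(), r.sense()['contact_force'])
```

```text
the job is handed in; nothing more can be done
the job is handed in; nothing more can be done
```

I pushed the bar home, tightened the clamp to a firm hold, and handed the job in at about 13.8 s. `sign_off` gives no verdict.

- **Bar home:** I pushed with shut fingers until it stopped dead at about 15 N. The side camera showed about 49.5 mm of travel and the near end at −95 mm in the clamp frame, which is fully home. A rougher first reading gave −99 mm. I put it down to picking the corner of the end face badly, and a closer look gave −95 mm. The wrist camera gave −97 mm, or about −94.5 mm after correcting for the bias it showed on the plate edge.
- **Clamp:** I turned the handle 2.08 rad clockwise in a single grasp. The torque ran at about 0.41 N m free and began to rise at about 1.5–1.6 rad. I stopped about 0.5 rad past that, when the torque was about 0.16–0.2 N m higher, so I estimate 30–38 N on the bar. The wrist torque readings scattered by about 0.04 N m, and I did not re-check the torque after letting go.
- **After release:** the pictures show the handle where I left it, the foot seated on the bar and the bar still home. The timer and bottle look unmoved. The gripper is open, about 110 mm higher than where it gripped the handle, with no contact force.

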